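Stow a square shaft behind the guide wheel until the latch snaps

TASK

Stow the long square shaft in the trolley's retaining bay so that it cannot fall off when the trolley is wheeled away: pushing only, angle its thin spigot end in behind the yellow guide wheel, then push the plain end in past the spring latch until the bolt snaps out in front of it. Leave the shaft lying flat along the green fence over its whole length, between the end stop and the latch. Never lift or carry it, and do not disturb the loose parts lying round about.

Things in the scene. Friction and masses are not known exactly. Their poses are not given: they have to be found in the camera images.
- bay: Fixed retaining bay with a green flat-bar fence (front face x = 0, 10 mm thick, 30 mm high). Origin: on the trolley top (z = 0) at the foot of the fence's front face, midway along the bay. x points level through the fence, away from the open side (which faces the robot); y runs along the fence to the white end stop (robot's left). Clear length 292 mm (y = -146 to +146 mm).
- bay_stop (a point): On the white nylon face of the end stop (aluminium block), at the fence's front face (bay x = 0, y = +146 mm), 10 mm above the trolley top. The block reaches 46 mm forward of the fence (bay x = 0 to -46 mm), is 26 mm thick beyond its face and 30 mm high.
- latch_tip (a point): Inner corner of the latch bolt, 16 mm above the trolley top; sprung out it is at bay x = -24 mm, y = -131 mm, 15 mm out of the dark steel housing. The housing's face is at bay y = -146 mm; it reaches from the fence 46 mm forward (bay x = 0 to -46 mm), is 42 mm long in y and 34 mm high.
- latch (a joint): Brass spring bolt: 0 m = sprung out, grows to 0.017 m as it is pushed into its housing (along the bay's -y; 1 N out, 2.7 N fully in). Flat retaining face at bay x = -24 mm; the bevel runs from there to x = -45 mm, flush with the housing's face, so a shaft end pushed in from the open side drives it back and it snaps out in front of the 20 mm shaft. Black knob behind: not needed.
- post_axis (a point): Axis of the fixed post with the yellow guide wheel (56 mm diameter, 22 mm high, turns freely; hex head on top, 39 mm in all), at half the wheel's height (z = 11 mm). It stands 45 to 65 mm from the end stop's face, its axis 64 mm in front of the fence: 36 mm are left between wheel and fence, through which the shaft's spigot end has to go.
- shaft: Loose bright square steel shaft, 20 x 280 x 20 mm, about 0.75 kg (it varies), lying on the trolley top in front of the bay. Origin: on its underside, at its middle. Its y axis runs along it to the spigot end (robot's left): square from y = -140 to +116 mm, then a thinner round spigot (16 mm diameter, on the centre line) to +140 mm. z is up.
- shaft_mid (a point): Middle of the shaft, on its centre line, 10 mm above its underside.
- shaft_spigot_end (a point): Tip of the thin spigot end on the shaft's centre line, 140 mm from the middle.
- shaft_plain_end (a point): Face of the plain square end on the shaft's centre line, 140 mm from the middle.
- clamp: Bystander: loose grey split clamp block with a pin, 76 x 80 x 56 mm; origin at the centre of its underside.
- bearing: Bystander: loose ball bearing lying flat, 47 mm diameter, 14 mm high; origin at the centre of its underside.
- bolt: Bystander: loose hex bolt lying flat, 22 x 78 x 20 mm; origin at the centre of its underside.
- sleeve: Bystander: loose blue roller sleeve lying on its side, 66 x 62 x 62 mm; origin at the centre of its underside.

How it is judged:
By the outcome, as a careful person would: the job done as asked, in the order asked, and still so for the second after the job is handed in, with the robot touching nothing.
It also fails if it takes over 72 s, if anything falls off the work surface, if the arm or the gripper's body presses on something with over 40 N, if the wrist force passes 120 N, or if a joint passes its speed limit or range.

ROBOT

A 7-joint arm with a two-finger parallel gripper is mounted at the origin on a cart in front of the work surface, level with it; the furniture and walls round the work are solid. World frame = base frame: x ahead of the robot, y to its left, z up, the work surface at z = 0. Lengths are in m, angles in degrees, forces in N, time in s.
With the tool pointing down it reaches from about 0.4 to 0.85 m from the base axis. Payload 4.5 kg.
Tool frame: the origin (TCP) lies on the front face of the gripper's body, between the roots of the fingers; the fingertips stand 64 mm ahead of it and the grasp point (between the pads) lies 45 mm ahead of it; y points along the fingers, x is the direction in which the jaws open and shut, and the axes are right-handed (so a half turn about y gives the same grasp; the last joint's range is limited). The gripper opens to 88 mm and grips with 3 to 60 N. Pads are 18 mm wide; open, the fingers measure 123 mm over their backs; the gripper's body (75 mm by 187 mm) begins 45 mm behind the grasp point.
Start: joints at [77.223, 39.483, -11.15, 89.685, 9.013, 51.709, -12.324], TCP at [0.159, -0.605, 0.303] pointing down, gripper open.
Joint ranges: [-172.22, 172.22], [-26.19, 119.32], [-84.43, 86.54], [7.71, 146.69], [-57.33, 237.33], [2.42, 119.75], [-152.13, 152.13]. Speed limits (degrees/s): [147.25, 147.25, 180, 180, 180, 180, 180].

INTERFACE

Orientations are given as a 3x3 rotation matrix whose columns are the frame's x, y, z axes.
In Python, from cell import get_state, snapshot, get_calibration, close_job, spot_in, masks_of, place_of gives the robot as it stands.
- The arm moves only by the shell command python3 -m pendant 'ROWS' [FORCE]. ROWS is a JSON object of lists of equal length, an entry for each row: "slide": the shift along the tool's x, y, z in mm, a list of three; "turn": the turn, a rotation vector about the tool's x, y, z in degrees, a list of three; "hand": the closure, from 0 (fully open) to 1 (shut). A call has 1 to 12 rows; each row shifts and turns the commanded pose from where the row before left it, along the tool's axes as they then stand; what a row does not reach is not made up. A row lasts 1/10 s, in which the tool goes at most 50 mm and 8.59 degrees, less where a joint would pass 70% of its speed; a pose out of reach is approached as far as the arm can. A call with a gripper value outside its range is refused whole. The fingers move at their own pace and stop on an object; FORCE is the grip in N (left out, the last holds). Time passes only in rows, so rows that do not move let the fingers close. It gives the time, the measured TCP pose, the force and the opening at its end, in the units of the state.
- get_state(): the state, without advancing time (a new reading comes with each control period).
- snapshot(name): name is "side" or "top" or "wrist"; returns the picture (400x640x3 uint8, red, green, blue); there is no depth.
- get_calibration(name): a dict with "fx", "fy", "cx", "cy" (pixels), "extrinsics" (4x4, takes a point from camera to world coordinates). Camera axes: x right, y down, z forward; pixel columns grow to the right and rows downward; lengths in m; the calibration is good to about 2 mm. The wrist camera is an equidistant fisheye: a pixel r from the principal point sees the ray r / f radians off the axis. A picture is of the moment at which its call begins: read the wrist's pose just before it. get_calibration takes no time and is no camera call; for the wrist camera it gives the pose at the moment of the call.
- close_job(): hands the job in, once; it reports no verdict.
Trained networks look in the newest picture that a camera, given by its name, has taken for a name from the list of things; names that differ only in an ending like _2 or _b are one class to them, and where a whole thing is asked for, a point or a joint stands for the part that bears it (a point fixed in the world has none). Each returns a list of dicts, best first, with "score" (0 to 1); they miss things now and then, are a little off and sometimes report something else, mostly with a low value. They report only what shows in the picture. A call takes as long as a camera call.
- spot_in(thing, camera): "position" ([x, y, z] in m, in the coordinates of the camera as it stood for that picture, good to about 4 mm: the middle of the surface that is visible of it).
- masks_of(thing, camera): "region" (400x640 bool, what is visible of it).
- place_of(thing, camera): "position" ([x, y, z] in m, in the coordinates of the camera as it stood for that picture, good to about 4 mm: a listed point, or the origin of a listed thing).
The state is a dict: "clock": time; "qpos": joint angles; "dq": joint speeds; "tau": joint torques, N m; "tool_pos": TCP position; "eef_rot": TCP orientation; "force": force on the tool from outside, world axes, zero at the start; "moment": the same for the moment, N m; "width": finger opening in m.
Only numpy, scipy, OpenCV 4.12 (cv2) and the standard library are available. Lean on these libraries where they do the work, as an engineer would, in place of code of your own. Each camera call takes 0.05 s, during which the arm holds its last target. There are 200 camera calls.

## Working session

There is one attempt and no reset: what is moved stays moved. The work goes in short steps, Python scripts to look and compute and a shell command to move; the robot and the scene stay as the last step left them, time stands still between calls to the robot, and variables do not carry over. Pictures are saved under pics/ and viewed, about 8 in all and at most 12, crops included, and the job is handed in when it is done.

```bash
mkdir -p pics; cat > h.py <<'E'
import numpy as np, cv2
from cell import *
def snap(c,name=None):
    im=snapshot(c)
    if name: cv2.imwrite(f'pics/{name}.png',im[:,:,::-1])
    return im
def W(c,p):
    T=np.array(get_calibration(c)['extrinsics']); return T[:3,:3]@np.array(p)+T[:3,3]
def places(c,names):
    for n in names:
        for d in place_of(n,c)[:1]: print(c,n,W(c,d['position']).round(4),round(d['score'],2))
E
python3 - <<'E'
from h import *
s=get_state(); print(s['clock'],s['tool_pos'],np.round(s['eef_rot'],3).tolist(),s['width'])
for c in ('top','side'):
    snap(c,c+'0')
    places(c,['bay','bay_stop','latch_tip','post_axis','shaft','shaft_mid','shaft_spigot_end','shaft_plain_end','clamp','bearing','bolt','sleeve'])
a=cv2.imread('pics/top0.png');b=cv2.imread('pics/side0.png')
cv2.imwrite('pics/both0.png',cv2.resize(np.vstack([a,b]),(480,600)))
E
```

```text
0.0 [ 0.15857087 -0.60402836  0.3019324 ] [[0.254, -0.001, 0.967], [-0.967, 0.002, 0.254], [-0.002, -1.0, -0.0]] 0.08805745653656473
top bay_stop [0.5746 0.4194 0.0097] 0.9
top latch_tip [0.5363 0.1445 0.0175] 0.49
top post_axis [0.5116 0.3694 0.0103] 0.65
top shaft [ 0.4634  0.1435 -0.0031] 0.94
top shaft_mid [0.4625 0.1362 0.0094] 0.82
top shaft_spigot_end [0.4894 0.278  0.0122] 0.89
top shaft_plain_end [ 0.4405 -0.0014  0.0105] 0.75
top clamp [ 0.5253 -0.197   0.0034] 0.93
top bearing [0.6558 0.3044 0.0034] 0.8
top bolt [ 0.6553  0.3759 -0.002 ] 0.54
top sleeve [ 0.4309 -0.3051  0.0031] 0.57
side bay [ 0.5706  0.2744 -0.001 ] 0.57
side bay_stop [0.5826 0.4234 0.0116] 0.78
side latch_tip [0.6541 0.3018 0.0022] 0.67
side post_axis [0.5146 0.369  0.0125] 0.79
side shaft [ 0.4678  0.1395 -0.0016] 0.81
side shaft_mid [0.4634 0.142  0.0063] 0.74
side shaft_spigot_end [0.485  0.2744 0.0095] 0.87
side shaft_plain_end [0.4376 0.0062 0.0133] 0.64
side clamp [ 0.5288 -0.1962  0.0027] 0.53
side bolt [ 0.6526  0.3806 -0.0016] 0.58
side sleeve [ 4.275e-01 -3.019e-01  1.000e-04] 0.91
```

View pics/top0.png

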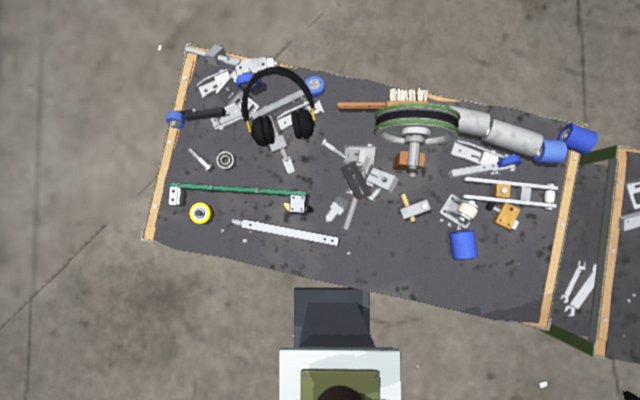

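View pics/side0.png

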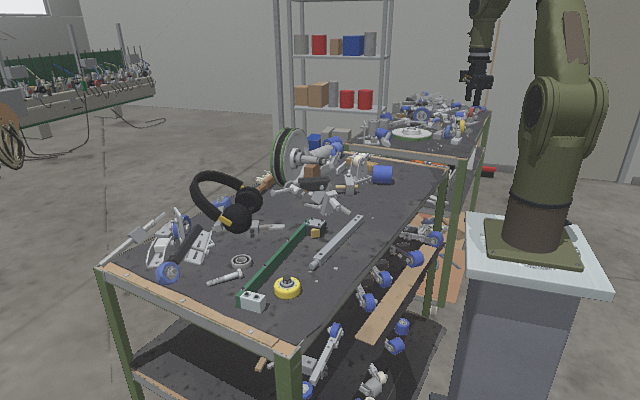

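The top view shows the shaft at about (235,222)–(338,241), with the spigot left and already angled towards the wheel. The wheel is at (200,212) and the fence runs (172,185)–(306,194), with the stop at its left end and the latch at its right. The networks' positions agree with this, except the side camera's latch_tip, which landed on the bearing. I'll head over by an arc now.

```bash
python3 -m pendant '{"slide":[[-27,0,37],[-27,0,37],[-27,0,37],[-27,0,37],[-27,0,37],[-27,0,37],[-27,0,37],[-27,0,37],[-27,0,37],[-27,0,37]],"turn":[[0,0,0],[0,0,0],[0,0,0],[0,0,0],[0,0,0],[0,0,0],[0,0,0],[0,0,0],[0,0,0],[0,0,0]],"hand":[1,1,1,1,1,1,1,1,1,1]}'
python3 -c "
from cell import *;s=get_state();print(s['clock'],s['qpos'])"
```

```text
clock: 2.3
tool_pos: [0.4492, -0.2479, 0.303]
eef_rot: [[0.254, 0.001, 0.967], [-0.967, -0.0, 0.254], [0.001, -1.0, 0.0]]
force: [0.4, -0.1, 0.2]
width: 0.01
2.3 [ 29.23894085  31.0841841   -8.6118298  108.9313815    6.86333125
  40.43341965 -58.6710113 ]
```

```bash
python3 - <<'E'
from h import *
# fence top-edge line from the green region in first top picture (plane z=0.03)
im=cv2.imread('pics/top0.png'); hsv=cv2.cvtColor(im,cv2.COLOR_BGR2HSV)
m=cv2.inRange(hsv,(60,100,40),(90,255,255)); m[:175]=0;m[205:]=0;m[:,:165]=0;m[:,315:]=0
k=get_calibration('top');T=np.array(k['extrinsics'])
def plane(u,v,z):
    d=T[:3,:3]@np.array([(u-k['cx'])/k['fx'],(v-k['cy'])/k['fy'],1]);return T[:3,3]+d*(z-T[2,3])/d[2]
v,u=np.nonzero(m);P=np.array([plane(a,b,.03)[:2] for a,b in zip(u,v)])
vx,vy,x0,y0=cv2.fitLine(P.astype(np.float32),cv2.DIST_HUBER,0,1e-4,1e-4).ravel()
print('fence green centre',len(u),x0,y0,'yaw',np.degrees(np.arctan2(-vx*np.sign(vy),abs(vy))),P[:,1].min(),P[:,1].max())
# shaft mask
r=masks_of('shaft','top')
print(T[:3,3],k['fx'])
E
```

```text
fence green centre 482 0.5739424 0.26497585 yaw -3.7619083 0.08725709071390053 0.44146597586373165
[0.49488811 0.04533596 1.0416939 ] 388.2445202544088
```

```bash
python3 -m pendant '{"slide":[[0,0,0],[0,0,0],[0,0,0],[0,0,0],[0,0,0],[0,0,0],[0,0,0],[0,0,0],[0,0,0],[0,0,0]],"turn":[[0,-8.5,0],[0,-8.5,0],[0,-8.5,0],[0,-8.5,0],[0,-8.5,0],[0,-8.5,0],[0,-8.5,0],[0,-8.5,0],[0,-8.5,0],[0,-8.5,0]],"hand":[1,1,1,1,1,1,1,1,1,1]}' >/dev/null
python3 -m pendant '{"slide":[[0,0,0],[0,0,0],[0,0,0],[0,0,0],[0,0,0],[0,0,0],[0,0,0],[0,0,0],[0,0,0]],"turn":[[0,-8.5,0],[0,-8.5,0],[0,-8.5,0],[0,-8.5,0],[0,-8.5,0],[0,-8.5,0],[0,-8.5,0],[0,-8.5,0],[0,-8.5,0]],"hand":[1,1,1,1,1,1,1,1,1]}'
python3 -m pendant '{"slide":[[42,0,2],[42,0,2],[42,0,2],[42,0,2],[42,0,2],[42,0,2],[42,0,2],[42,0,2],[42,0,2],[42,0,2],[0,0,0]],"turn":[[0,0,0],[0,0,0],[0,0,0],[0,0,0],[0,0,0],[0,0,0],[0,0,0],[0,0,0],[0,0,0],[0,0,0],[0,0,0]],"hand":[1,1,1,1,1,1,1,1,1,1,1]}'
python3 - <<'E'
from h import *
print(get_state()['qpos'].round(0))
snap('wrist','w1')
places('wrist',['bay','bay_stop','latch_tip','post_axis','shaft','shaft_mid','shaft_spigot_end','shaft_plain_end'])
E
```

```text
clock: 4.25
tool_pos: [0.4479, -0.2499, 0.3028]
eef_rot: [[0.061, 0.0, -0.998], [0.998, -0.0, 0.061], [-0.0, -1.0, -0.0]]
force: [-0.6, 0.7, 0.0]
width: 0.0003
clock: 5.35
tool_pos: [0.4554, 0.1779, 0.3039]
eef_rot: [[0.057, 0.002, -0.998], [0.998, 0.007, 0.057], [0.007, -1.0, -0.002]]
force: [0.1, -0.6, 0.6]
width: 0.0002
[  5.  37. -52. 112.  38.  50.  20.]
wrist bay [ 0.5666  0.2663 -0.0009] 0.68
wrist bay_stop [0.5825 0.4122 0.008 ] 0.68
wrist latch_tip [0.5465 0.1315 0.0143] 0.86
wrist post_axis [0.5154 0.3542 0.0066] 0.75
wrist shaft [ 0.4621  0.1313 -0.0036] 0.91
wrist shaft_mid [0.4629 0.1332 0.0119] 0.84
wrist shaft_spigot_end [0.489  0.2691 0.0062] 0.56
wrist shaft_plain_end [ 0.4349 -0.0016  0.0082] 0.65
```

View pics/w1.png

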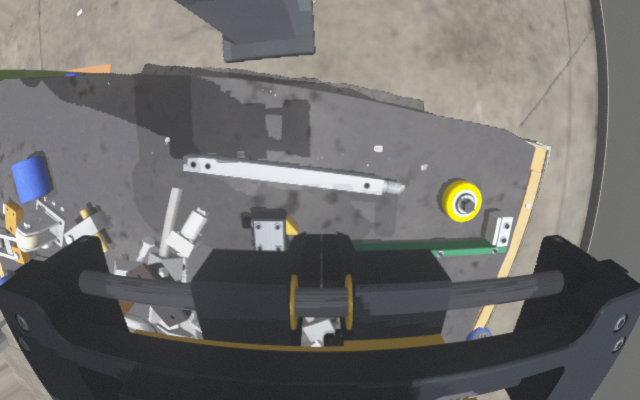

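The wrist view shows the shaft at (185,165)–(403,187), the wheel at (462,202), the stop at (503,232) and the latch housing at (268,232). The arm was still settling for that picture, so I'll measure again now that it's still.

```bash
cat >> h.py <<'E'
def pix(c,u,v,z):
    k=get_calibration(c);T=np.array(k['extrinsics']);a=(u-k['cx'])/k['fx'];b=(v-k['cy'])/k['fy']
    if c=='wrist':
        r=np.hypot(a,b); d=np.array([a/r*np.sin(r),b/r*np.sin(r),np.cos(r)])
    else: d=np.array([a,b,1])
    d=T[:3,:3]@d; return T[:3,3]+d*(z-T[2,3])/d[2]
def blob(c,im,lo,hi,box,z):
    m=cv2.inRange(cv2.cvtColor(im,cv2.COLOR_RGB2HSV),lo,hi); q=np.zeros_like(m);q[box[1]:box[3],box[0]:box[2]]=1;m=m*q
    v,u=np.nonzero(m); return np.array([pix(c,a,b,z) for a,b in zip(u,v)])
# bay frame
YAW=np.radians(-3.76)
def setbay(O,yaw):
    global BO,BR; BO=np.array(O);BR=np.array([[np.cos(yaw),-np.sin(yaw)],[np.sin(yaw),np.cos(yaw)]])
setbay([.5695,.272],YAW)
def tobay(p): return (BR.T@(np.array(p)[:2]-BO)*1000).round(1)
E
python3 - <<'E'
from h import *
for c,box,yb in(('wrist',(340,240,500,262),(435,175,490,225)),('top',(165,180,315,205),(180,195,220,230))):
    im=snap(c)
    P=blob(c,im,(60,100,40),(90,255,255),box,.03)
    vx,vy,x0,y0=cv2.fitLine(P[:,:2].astype(np.float32),cv2.DIST_HUBER,0,1e-4,1e-4).ravel()
    print(c,'fence at y=.27',x0+(0.27-y0)*vx/vy,'yaw',np.degrees(-np.arctan(vx/vy)),len(P),P[:,1].min(),P[:,1].max())
    Q=blob(c,im,(22,140,90),(35,255,255),yb,.02); print('wheel',(Q.min(0)+Q.max(0))/2,Q.max(0)-Q.min(0))
    places(c,['bay','bay_stop','latch_tip','post_axis','shaft','shaft_mid','shaft_spigot_end','shaft_plain_end'])
    r=masks_of('shaft',c)[0]['region'].astype(np.uint8)
    v,u=np.nonzero(r);P=np.array([pix(c,a,b,.018)[:2] for a,b in zip(u,v)])
    (cx,wh,an)=cv2.minAreaRect((P*1000).astype(np.float32));print('shaft rect',cx,wh,an)
print(get_state()['tool_pos'])
E
```

```text
wrist fence at y=.27 0.5736878 yaw -4.030485 321 0.3093409086649801 0.4192707157888891
wheel [0.51046439 0.36652128 0.02      ] [5.81854462e-02 6.13003541e-02 1.11022302e-16]
wrist bay [0.568  0.2788 0.0008] 0.67
wrist bay_stop [0.5796 0.423  0.0103] 0.78
wrist latch_tip [0.5448 0.1453 0.0149] 0.78
wrist post_axis [0.5157 0.3704 0.0093] 0.81
wrist shaft [ 0.4644  0.1418 -0.001 ] 0.8
wrist shaft_mid [0.4635 0.1426 0.0112] 0.87
wrist shaft_spigot_end [0.4872 0.2812 0.0088] 0.59
wrist shaft_plain_end [0.4386 0.007  0.0087] 0.67Traceback (most recent call last):
  File "<stdin>", line 10, in <module>
  File "h.py", line 13, in pix
    k=get_calibration(c);T=np.array(k['extrinsics']);a=(u-k['cx'])/k['fx'];b=(v-k['cy'])/k['fy']
ValueError: time passes only in moves, steps and waits
```

```bash
sed -i 's/^def pix(c,u,v,z):/_K={}\ndef cal(c):\n    if c not in _K: _K[c]=get_calibration(c)\n    return _K[c]\ndef pix(c,u,v,z):/; s/^    k=get_calibration(c);T=/    k=cal(c);T=/; s/^setbay(\[.5695,.272\],YAW)/setbay([.5693,.2765],np.radians(-3.9))/' h.py
python3 -m pendant '{"slide":[[17,0,18],[0,40,0],[0,40,0],[0,40,0],[0,40,0],[0,40,0],[0,20,0],[0,12,0],[0,0,0],[0,0,0]],"turn":[[0,0.5,0],[0,0,0],[0,0,0],[0,0,0],[0,0,0],[0,0,0],[0,0,0],[0,0,0],[0,0,0],[0,0,0]],"hand":[1,1,1,1,1,1,1,1,1,1]}'
python3 - <<'E'
from h import *
s=get_state();print(tobay(s['tool_pos']),s['tool_pos'],s['force'],s['qpos'].round(0))
c='top';im=snap(c,'t2')
for n in ['shaft_mid','shaft_spigot_end','shaft_plain_end','latch_tip','post_axis']:
    for d in place_of(n,c)[:1]: print(n,tobay(W(c,d['position'])),d['score'])
E
```

```text
clock: 7.3
tool_pos: [0.4391, 0.1895, 0.0709]
eef_rot: [[0.074, 0.0, -0.997], [0.997, 0.0, 0.074], [0.0, -1.0, -0.0]]
force: [0.9, 0.3, -0.1]
width: 0.0008
[-124.   -95.6] [0.43906448 0.18951376 0.07088314] [ 0.89500842  0.27839077 -0.1327969 ] [-13.  56. -26. 122.  77.  22. -19.]
shaft_mid [-1.3 -3.1] 0.26
shaft_spigot_end [-81.4  -3.7] 0.5
post_axis [-60.7  87.2] 0.63
```

```bash
python3 -m pendant '{"slide":[[4,0,-5],[0,0,-5],[0,0,-4],[0,0,-4],[0,0,-4],[0,0,-4],[0,0,-4],[0,0,-4],[0,0,-4],[0,0,-4],[0,0,0]],"turn":[[0,0,0],[0,0,0],[0,0,0],[0,0,0],[0,0,0],[0,0,0],[0,0,0],[0,0,0],[0,0,0],[0,0,0],[0,0,0]],"hand":[1,1,1,1,1,1,1,1,1,1,1]}'
python3 - <<'E'
from h import *
s=get_state();print(tobay(s['tool_pos']))
for c in('top','side'):
  snap(c,c+'3')
  for n in ['shaft','shaft_mid','shaft_spigot_end','shaft_plain_end']:
    for d in place_of(n,c)[:1]: print(c,n,tobay(W(c,d['position'])),d['score'])
E
```

```text
clock: 8.7
tool_pos: [0.4781, 0.1903, 0.071]
eef_rot: [[0.074, -0.005, -0.997], [0.997, 0.001, 0.074], [0.0, -1.0, 0.005]]
force: [-7.4, -0.1, 5.6]
width: 0.0005
[-85.2 -92.2]
side shaft [ -71.7 -141.2] 0.57
side shaft_mid [ -78.8 -140.2] 0.69
side shaft_spigot_end [-42.3  -8.7] 0.6
side shaft_plain_end [-106.6 -278.6] 0.73
```

View pics/side3.png

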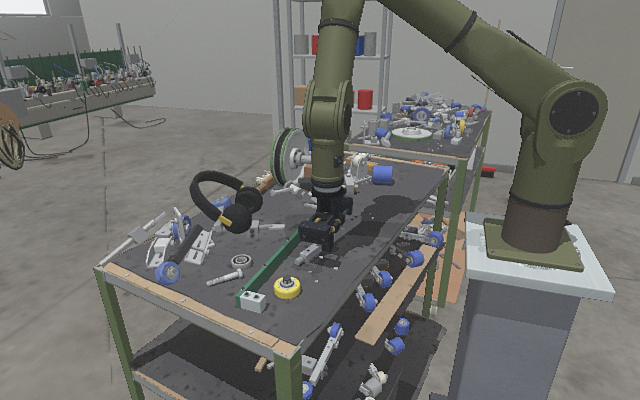

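The side view shows the fingers at the front of the shaft, which now points into the gap between wheel (287,287) and fence, at about 13° to the fence. Next I go behind the plain end and look before lowering.

```bash
python3 -m pendant '{"slide":[[0,0,15],[0,-40,0],[0,-40,0],[-44,0,3],[-44,0,3],[-44,0,3],[-44,0,3],[-43,0,2],[0,0,0],[0,0,0],[0,0,0],[0,0,0]],"turn":[[0,0,0],[0,0,0],[0,0,0],[0,0,0],[0,0,0],[0,0,0],[0,0,0],[0,0,0],[0,6.5,0],[0,6.6,0],[0,0,0],[0,0,0]],"hand":[1,1,1,1,1,1,1,1,1,1,1,1]}'
cat >> h.py <<'E'
def shaft(cams):
    s=get_state();b=tobay(s['tool_pos']);R=np.array(s['eef_rot']);x=BR.T@R[:2,0]
    print('t',round(s['clock'],1),'tool bay',b,'z',s['tool_pos'][2].round(4),'yaw',np.degrees(np.arctan2(x[1],x[0])).round(1)-90,'F',np.round(s['force'],1))
    for c in cams:
        im=snapshot(c); E={}
        for n in ['shaft_mid','shaft_spigot_end','shaft_plain_end']:
            for d in place_of(n,c)[:1]: E[n]=tobay(W(c,d['position'])); print(c,n,E[n],round(d['score'],2))
        try:
            m=masks_of('shaft',c)[0]['region'];v,u=np.nonzero(m)
            P=np.array([tobay(pix(c,a,b,.015)) for a,b in zip(u,v)],np.float32)
            vx,vy,_,_=cv2.fitLine(P,cv2.DIST_HUBER,0,.1,.1).ravel()
            cc,wh,_=cv2.minAreaRect(P);print('mask rect c',np.round(cc,1),np.round(wh,1),'phi',np.degrees(np.arctan2(vx*np.sign(vy),abs(vy))).round(1))
        except Exception as e: print(e)
        cv2.imwrite(f"pics/{c}_{s['clock']:.1f}.png",im[:,:,::-1])
E
python3 -c "
from h import *
shaft(['top','side','wrist'])"
```

```text
clock: 10.4
tool_pos: [0.436, -0.0262, 0.1509]
eef_rot: [[0.296, 0.0, -0.955], [0.955, -0.0, 0.296], [-0.0, -1.0, -0.001]]
force: [-0.6, -0.1, 0.3]
width: 0.0007
t 10.4 tool bay [-112.4 -311. ] z 0.1509 yaw -13.299999999999997 F [-0.6 -0.1  0.3]
top shaft_mid [ -75.4 -148.4] 0.91
top shaft_spigot_end [-39.6  -8.5] 0.69
top shaft_plain_end [ -73.1 -146.5] 0.74
mask rect c [ -72.5 -144.5] [280.2  23.5] phi 14.0
side shaft_mid [ -76.7 -141.6] 0.69
side shaft_spigot_end [-40.5 -12. ] 0.56
side shaft_plain_end [-107.6 -275.8] 0.74
mask rect c [ -78.  -139.5] [297.8  39.3] phi 13.1
wrist shaft_mid [ -75. -138.] 0.67
wrist shaft_spigot_end [-39.5  -8.2] 0.72
wrist shaft_plain_end [-108.  -277.1] 0.87
mask rect c [ -74.4 -141.5] [284.5  26. ] phi 14.2
```

```bash
python3 -m pendant '{"slide":[[0,20,3.5],[0,40,0],[0,20,0],[0,0,0],[8,0,0],[5,0,0],[5,0,0],[6,0,0],[6,0,0],[6,0,0],[6,0,0],[0,0,0]],"turn":[[0,-0.8,0],[0,0,0],[0,0,0],[0,0,0],[0,0,0],[0,0,0],[0,0,0],[0,0,0],[0,0,0],[0,0,0],[0,0,0],[0,0,0]],"hand":[1,1,1,1,1,1,1,1,1,1,1,1]}'
python3 -c "
from h import *
shaft(['top','side'])"
```

```text
clock: 12.35
tool_pos: [0.447, 0.0155, 0.0846]
eef_rot: [[0.286, 0.006, -0.958], [0.958, -0.002, 0.286], [0.0, -1.0, -0.006]]
force: [-0.3, 0.2, 0.3]
width: -0.0
t 12.3 tool bay [-104.2 -268.7] z 0.0846 yaw -12.700000000000003 F [-0.3  0.2  0.3]
top shaft_mid [ -76.6 -142.9] 0.89
top shaft_spigot_end [86.  32.9] 0.62
mask rect c [ -65.1 -113.7] [216.8  21.7] phi 14.3
side shaft_mid [ -77.2 -141.6] 0.56
side shaft_spigot_end [-42.3  -9.8] 0.86
side shaft_plain_end [-108.5 -275.7] 0.7
mask rect c [ -74.7 -137.1] [288.9  43.4] phi 13.2
```

The last move didn't lower fully and the fingers passed just above the shaft, with no force and no motion of the shaft. I'll back off and lower properly.

```bash
python3 -m pendant '{"slide":[[0,-15,0],[-15,0,0],[-15,0,0],[-15,0,0],[0,0,0],[0,10,0],[0,10,0],[0,8,0],[0,0,0],[0,0,0]],"turn":[[0,0,0],[0,0,0],[0,0,0],[0,0,0],[0,0,0],[0,0,0],[0,0,0],[0,0,0],[0,0,0],[0,0,0]],"hand":[1,1,1,1,1,1,1,1,1,1]}'
python3 -c "
from h import *
shaft(['top'])"
```

```text
clock: 13.85
tool_pos: [0.4338, -0.0283, 0.0715]
eef_rot: [[0.287, 0.005, -0.958], [0.958, -0.002, 0.287], [-0.0, -1.0, -0.006]]
force: [-0.2, 0.3, 0.9]
width: 0.0002
t 13.8 tool bay [-114.4 -313.3] z 0.0715 yaw -12.799999999999997 F [-0.2  0.3  0.9]
top shaft_mid [ -74.3 -144.4] 0.92
top shaft_spigot_end [-41.4  -9.2] 0.71
top shaft_plain_end [-106.4 -281.2] 0.6
list index out of range
```

```bash
python3 -m pendant '{"slide":[[5,0,2.5],[5,0,0],[6,0,0],[6,0,0],[6,0,0],[6,0,0],[6,0,0],[6,0,0],[6,0,0],[6,0,0],[6,0,0],[0,0,0]],"turn":[[0,0,0],[0,0,0],[0,0,0],[0,0,0],[0,0,0],[0,0,0],[0,0,0],[0,0,0],[0,0,0],[0,0,0],[0,0,0],[0,0,0]],"hand":[1,1,1,1,1,1,1,1,1,1,1,1]}'
python3 -c "
from h import *
shaft(['top','side'])"
```

```text
clock: 15.3
tool_pos: [0.4489, 0.0302, 0.0715]
eef_rot: [[0.29, 0.005, -0.957], [0.957, -0.01, 0.289], [-0.009, -1.0, -0.007]]
force: [-1.4, -6.9, 4.3]
width: 0.0003
t 15.3 tool bay [-103.3 -253.9] z 0.0715 yaw -12.900000000000006 F [-1.4 -6.9  4.3]
top shaft_mid [ -65.8 -106.7] 0.88
top shaft_spigot_end [-30.6  31.1] 0.79
mask rect c [-53.3 -65.1] [191.7  22.6] phi 13.7
side shaft_mid [ -67.8 -103.6] 0.85
side shaft_spigot_end [-35.1  29.4] 0.78
side shaft_plain_end [-100.6 -238.3] 0.75
list index out of range
```

```bash
python3 -m pendant '{"slide":[[5,0,0],[5,0,0],[6,0,0],[6,0,0],[6,0,0],[6,0,0],[6,0,0],[6,0,0],[6,0,0],[6,0,0],[6,0,0],[0,0,0]],"turn":[[0,0,0],[0,0,0],[0,0,0],[0,0,0],[0,0,0],[0,0,0],[0,0,0],[0,0,0],[0,0,0],[0,0,0],[0,0,0],[0,0,0]],"hand":[1,1,1,1,1,1,1,1,1,1,1,1]}'
python3 -c "
from h import *
shaft(['top','side','wrist'])"
```

```text
clock: 17.0
tool_pos: [0.4668, 0.0893, 0.0715]
eef_rot: [[0.291, 0.003, -0.957], [0.957, -0.015, 0.291], [-0.013, -1.0, -0.008]]
force: [-2.8, -10.2, 8.5]
width: -0.0
t 17.0 tool bay [ -89.6 -193.7] z 0.0715 yaw -13.0 F [ -2.8 -10.2   8.5]
top shaft_mid [-53.1 -47.2] 0.68
top shaft_spigot_end [-19.1  91.6] 0.91
mask rect c [-40.   -0.9] [185.  22.] phi 13.9
side shaft_mid [-54.7 -45.6] 0.7
side shaft_spigot_end [-19.2  89. ] 0.91
side shaft_plain_end [ -84.6 -175.7] 0.66
mask rect c [-55.7 -43. ] [296.4  39.5] phi 13.9
wrist shaft_mid [-54.2 -44.6] 0.59
wrist shaft_plain_end [ -87.8 -177.2] 0.88
mask rect c [-57.5 -60.6] [247.7  29.4] phi 15.7
```

```bash
python3 -m pendant '{"slide":[[5,0,0],[5,0,0],[5,0,0],[5,0,0],[5,0,0],[5,0,0],[5,0,0],[5,0,0],[5,0,0],[0,0,0]],"turn":[[0,0,0],[0,0,0],[0,0,0],[0,0,0],[0,0,0],[0,0,0],[0,0,0],[0,0,0],[0,0,0],[0,0,0]],"hand":[1,1,1,1,1,1,1,1,1,1]}'
python3 -c "
from h import *
shaft(['top','side','wrist'])
a=cv2.imread('pics/top_18.3.png')
import glob;f=sorted(glob.glob('pics/top_*'),key=lambda s:float(s[9:-4]))[-1];print(f)
a=cv2.imread(f)[160:260,150:350];b=cv2.imread(f.replace('top','side'))[200:330,220:420]
cv2.imwrite('pics/c1.png',np.vstack([cv2.resize(a,(600,300)),cv2.resize(b,(600,390))])[:600])"
```

```text
clock: 18.75
tool_pos: [0.4793, 0.13, 0.0715]
eef_rot: [[0.292, 0.003, -0.957], [0.956, -0.019, 0.292], [-0.018, -1.0, -0.008]]
force: [-3.7, -14.3, 13.9]
width: 0.0007
t 18.8 tool bay [ -79.8 -152.3] z 0.0715 yaw -13.099999999999994 F [ -3.7 -14.3  13.9]
top shaft_mid [-42.1  -5. ] 0.82
top shaft_spigot_end [-10.7 131.4] 0.78
top shaft_plain_end [ -96.9 -584.6] 0.66
mask rect c [-30.2  42.7] [179.6  23.7] phi 14.2
side shaft_mid [-46.7  -2.2] 0.82
side shaft_spigot_end [-13.7 129.7] 0.98
side shaft_plain_end [ -76.4 -136.5] 0.56
mask rect c [-48.6  -8. ] [283.8  38.5] phi 13.4
wrist shaft_mid [-43.9  -3.4] 0.56
wrist shaft_plain_end [ -79.8 -138. ] 0.97
mask rect c [-48.5 -20.6] [245.1  29.3] phi 15.5
pics/top_18.8.png[ WARN:0@10.412] global loadsave.cpp:275 findDecoder imread_('pics/top_18.3.png'): can't open/read file: check file path/integrity
```

View pics/c1.png

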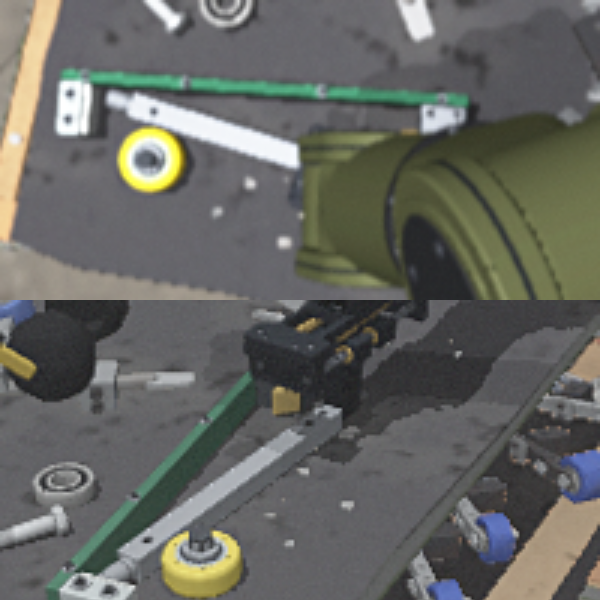

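The spigot lies behind the wheel, close to the fence and about 15 mm short of the stop. The plain end is clear of the latch. A few mm further in, then I'll move the fingers to the front of the plain end.

```bash
python3 -m pendant '{"slide":[[3,0,0],[3,0,0],[2,0,0],[0,0,0],[-6,0,0],[-6,0,0],[-6,0,0],[0,-20,0],[0,-20,0],[0,-20,0],[0,0,0]],"turn":[[0,0,0],[0,0,0],[0,0,0],[0,0,0],[0,0,0],[0,0,0],[0,0,0],[0,0,0],[0,0,0],[0,0,0],[0,0,0]],"hand":[1,1,1,1,1,1,1,1,1,1,1]}'
python3 -c "
from h import *
shaft(['top','side','wrist'])"
```

```text
clock: 20.6
tool_pos: [0.4787, 0.1294, 0.1331]
eef_rot: [[0.287, 0.009, -0.958], [0.958, 0.0, 0.287], [0.003, -1.0, -0.008]]
force: [0.1, 0.8, -1.7]
width: 0.0007
t 20.6 tool bay [ -80.4 -152.9] z 0.1331 yaw -12.700000000000003 F [ 0.1  0.8 -1.7]
top shaft_mid [-42.2   0.8] 0.73
top shaft_spigot_end [ -11.4 -473.4] 0.65
top shaft_plain_end [ -2.  144.2] 0.4
mask rect c [-28.   53.1] [173.8  22.8] phi 13.2
side shaft_mid [-47.    3.9] 0.67
side shaft_spigot_end [-11. 134.] 0.76
side shaft_plain_end [ -71.6 -134.5] 0.73
mask rect c [-46.7  -5.3] [275.4  40.2] phi 13.6
wrist shaft_mid [-44.5   1.9] 0.85
wrist shaft_spigot_end [-12.2 138.5] 0.79
wrist shaft_plain_end [ -78.1 -132.8] 0.8
mask rect c [-42.    4.3] [284.4  27.6] phi 13.7
```

```bash
python3 -m pendant '{"slide":[[0,0,0],[0,0,0],[0,0,0],[20,0,13],[20,0,13],[13,0,2],[0,0,0],[0,20,0],[0,20,0],[0,20,0],[0,2,0],[0,0,0]],"turn":[[0,-6.3,0],[0,-6.4,0],[0,0,0],[0,0,0],[0,0,0],[0,0,0],[0,0,0],[0,0,0],[0,0,0],[0,0,0],[0,0,0],[0,0,0]],"hand":[1,1,1,1,1,1,1,1,1,1,1,1]}'
python3 -c "
from h import *
shaft(['side'])"
```

```text
clock: 22.55
tool_pos: [0.4543, 0.1819, 0.0689]
eef_rot: [[0.071, 0.005, -0.997], [0.997, -0.004, 0.071], [-0.004, -1.0, -0.006]]
force: [0.3, -0.4, -0.2]
width: 0.0003
t 22.6 tool bay [-108.3 -102.2] z 0.0689 yaw -0.20000000000000284 F [ 0.3 -0.4 -0.2]
side shaft_mid [-42.8   3.2] 0.6
side shaft_spigot_end [ -8.1 136. ] 0.64
side shaft_plain_end [ -72.9 -133.8] 0.86
mask rect c [-43.1  15.3] [236.2  38.8] phi 13.4
```

```bash
python3 -m pendant '{"slide":[[0,0,-7],[0,0,-7],[0,0,-5],[0,0,-5],[0,0,-5],[0,0,-5],[0,0,-5],[0,0,-5],[0,0,0]],"turn":[[0,0,0],[0,0,0],[0,0,0],[0,0,0],[0,0,0],[0,0,0],[0,0,0],[0,0,0],[0,0,0]],"hand":[1,1,1,1,1,1,1,1,1]}'
python3 -c "
from h import *
shaft(['top','side','wrist'])"
```

```text
clock: 23.7
tool_pos: [0.4962, 0.1786, 0.0693]
eef_rot: [[0.07, 0.002, -0.998], [0.998, -0.005, 0.07], [-0.005, -1.0, -0.003]]
force: [-2.8, -1.6, 2.7]
width: 0.0004
t 23.7 tool bay [ -66.3 -102.6] z 0.0693 yaw -0.09999999999999432 F [-2.8 -1.6  2.7]
top shaft_mid [-31.6   1.9] 0.67
mask rect c [-24.1  81.1] [124.7  21.9] phi 6.3
side shaft_mid [-36.4   5. ] 0.76
side shaft_spigot_end [-17.7 143.5] 0.63
side shaft_plain_end [-101.2 -589.2] 0.28
mask rect c [-34.4  14.5] [232.6  31.1] phi 6.0
wrist shaft_mid [-34.8   8.3] 0.56
mask rect c [-35.9  -3.3] [64.5 31.1] phi 34.2
```

```bash
python3 -m pendant '{"slide":[[0,0,-4],[0,0,-4],[0,0,-4],[0,0,-4],[0,0,-4],[0,0,-4],[0,0,0]],"turn":[[0,0,0],[0,0,0],[0,0,0],[0,0,0],[0,0,0],[0,0,0],[0,0,0]],"hand":[1,1,1,1,1,1,1]}'
python3 -c "
from h import *
shaft(['top','side'])"
python3 -m pendant '{"slide":[[0,0,-3],[0,0,-3],[0,0,-3],[0,0,-2],[0,0,0]],"turn":[[0,0,0],[0,0,0],[0,0,0],[0,0,0],[0,0,0]],"hand":[1,1,1,1,1]}'
python3 -c "
from h import *
shaft(['top','side'])
import glob;f=sorted(glob.glob('pics/top_*'),key=lambda s:float(s[9:-4]))[-1];print(f)
a=cv2.imread(f)[160:260,150:350];b=cv2.imread(f.replace('top','side'))[200:330,220:420]
cv2.imwrite('pics/c2.png',np.vstack([cv2.resize(a,(600,300)),cv2.resize(b,(600,390))])[:600])"
```

```text
clock: 25.15
tool_pos: [0.52, 0.1759, 0.069]
eef_rot: [[0.07, 0.002, -0.998], [0.998, -0.007, 0.07], [-0.007, -1.0, -0.002]]
force: [-4.7, -3.0, 1.9]
width: 0.0002
t 25.1 tool bay [ -42.4 -103.7] z 0.069 yaw -0.09999999999999432 F [-4.7 -3.   1.9]
top shaft_mid [-19.7   3. ] 0.77
top shaft_spigot_end [-20.  140.9] 0.55
top shaft_plain_end [84.3 32.5] 0.57
mask rect c [-17.8  78.7] [127.6  23.2] phi 0.5
side shaft_mid [-23.5   4.7] 0.56
side shaft_spigot_end [-18.7 140.1] 0.75
list index out of range
clock: 26.15
tool_pos: [0.5311, 0.175, 0.069]
eef_rot: [[0.07, 0.002, -0.998], [0.998, -0.008, 0.07], [-0.007, -1.0, -0.002]]
force: [-4.3, -3.7, 1.5]
width: 0.0003
t 26.1 tool bay [ -31.2 -103.9] z 0.069 yaw -0.09999999999999432 F [-4.3 -3.7  1.5]
top shaft_mid [-15.6   2.4] 0.74
top shaft_spigot_end [-18.9 141.7] 0.53
top shaft_plain_end [-11.5   4.8] 0.3
mask rect c [-16.1  79.2] [ 20.2 121.7] phi -1.1
side shaft_mid [-15.6   6.1] 0.7
side shaft_spigot_end [-20.6 140.7] 0.64
mask rect c [-18.2  15.7] [ 33.8 232. ] phi -2.9
pics/top_26.1.png
```

View pics/c2.png

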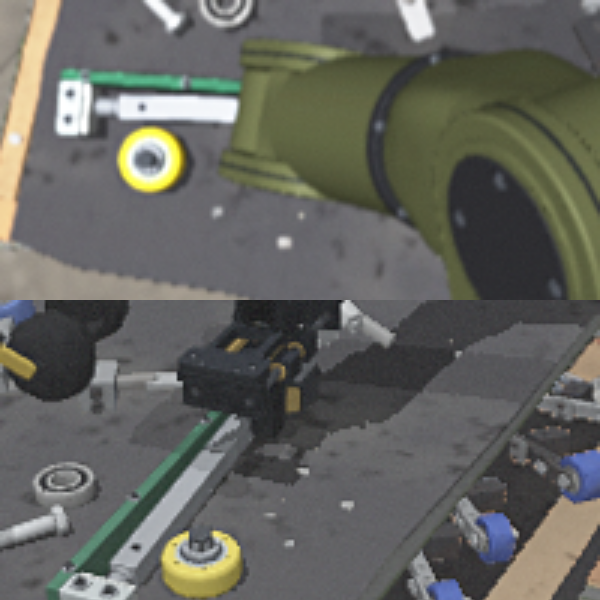

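The shaft is almost parallel to the fence, with the spigot end still about 9 mm off it. I'll finish seating the plain end, watching the force.

```bash
python3 -m pendant '{"slide":[[0,0,-2],[0,0,-2],[0,0,-1],[0,0,0]],"turn":[[0,0,0],[0,0,0],[0,0,0],[0,0,0]],"hand":[1,1,1,1]}'
python3 -c "
from h import *
shaft([])"
```

```text
clock: 27.05
tool_pos: [0.5319, 0.175, 0.069]
eef_rot: [[0.067, -0.005, -0.998], [0.998, -0.009, 0.067], [-0.009, -1.0, 0.004]]
force: [-13.4, -4.6, 9.0]
width: 0.0003
t 27.1 tool bay [ -30.5 -103.8] z 0.069 yaw 0.0 F [-13.4  -4.6   9. ]
```

```bash
python3 -m pendant '{"slide":[[0,0,5],[0,0,10],[0,0,10],[25,0,0],[25,0,0],[25,0,0],[25,0,0],[25,0,0],[0,0,0],[0,0,0]],"turn":[[0,0,0],[0,0,0],[0,0,0],[0,0,0],[0,0,0],[0,0,0],[0,0,0],[0,0,0],[0,0,0],[0,0,0]],"hand":[1,1,1,1,1,1,1,1,1,1]}'
python3 -c "
from h import *
shaft(['top','side','wrist'])"
```

```text
clock: 28.05
tool_pos: [0.5217, 0.3035, 0.0692]
eef_rot: [[0.069, 0.007, -0.998], [0.998, -0.003, 0.069], [-0.002, -1.0, -0.007]]
force: [0.4, -0.0, 0.3]
width: -0.0
t 28.1 tool bay [-49.3  23.8] z 0.0692 yaw 0.0 F [ 0.4 -0.   0.3]
list index out of range
side shaft_mid [-16.3   5.6] 0.55
side shaft_spigot_end [-18.6 141.1] 0.95
side shaft_plain_end [1.3 0.4] 0.42
mask rect c [-18.4  82.5] [31.7 92.5] phi -4.7
mask rect c [-15.7   8.5] [ 33.6 230.4] phi -1.6
```

```bash
python3 -m pendant '{"slide":[[0,0,-4],[0,0,-4],[0,0,-3],[0,0,-3],[0,0,-3],[0,0,-3],[0,0,-2],[0,0,0]],"turn":[[0,0,0],[0,0,0],[0,0,0],[0,0,0],[0,0,0],[0,0,0],[0,0,0],[0,0,0]],"hand":[1,1,1,1,1,1,1,1]}'
python3 -c "
from h import *
shaft(['side'])"
```

```text
clock: 29.6
tool_pos: [0.536, 0.3025, 0.0692]
eef_rot: [[0.065, -0.007, -0.998], [0.998, -0.005, 0.065], [-0.005, -1.0, 0.007]]
force: [-16.7, -2.5, 12.3]
width: 0.0005
t 29.6 tool bay [-35.   23.7] z 0.0692 yaw 0.20000000000000284 F [-16.7  -2.5  12.3]
side shaft_mid [  2.6 147.8] 0.53
side shaft_spigot_end [-20.7 141.1] 0.89
side shaft_plain_end [  -5.9 -134.5] 0.6
mask rect c [-16.5  -6.3] [ 31.8 273.5] phi -0.1
```

```bash
python3 -c "
from h import *
import glob;f=sorted(glob.glob('pics/side_*'),key=lambda s:float(s[10:-4]))[-1];print(f)
w=snap('wrist');t=snap('top')[:,:,::-1]
b=cv2.imread(f)[210:320,230:370]
cv2.imwrite('pics/w5.png',w[:,:,::-1])
cv2.imwrite('pics/c3.png',np.vstack([cv2.resize(b,(480,377),interpolation=cv2.INTER_CUBIC),cv2.resize(t[170:230,150:330],(480,160)) ]))"
```

```text
pics/side_29.6.png
```

View pics/c3.png

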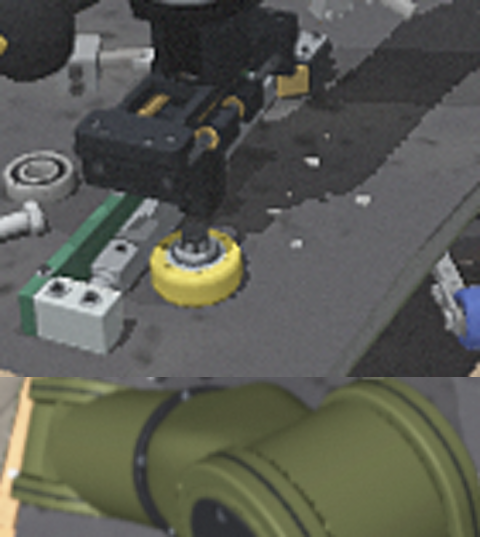

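View pics/w5.png

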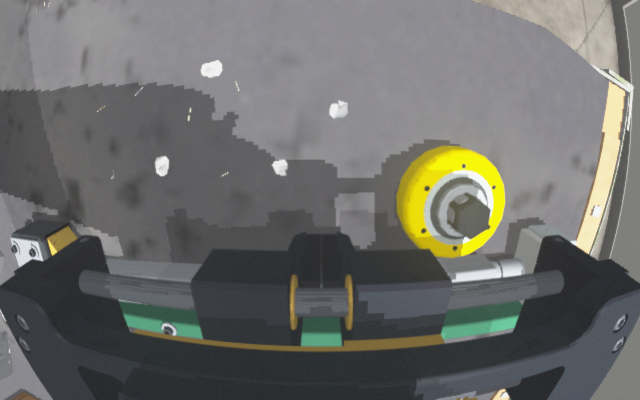

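The bolt shows yellow beside the housing at (65,245), with the spigot tip near the stop. The push stalled at 17 N with an upward 12 N on the tool, which means the fingers also press the shaft down. I'll release, raise the tips a little, move towards the spigot and push with a slight upward bias to cancel that.

```bash
python3 -m pendant '{"slide":[[0,0,8],[0,-5,6],[14,0,0],[0,0,0]],"turn":[[0,0,0],[0,0,0],[0,0,0],[0,0,0]],"hand":[1,1,1,1]}'
python3 -c "
from h import *
shaft([])"
python3 -m pendant '{"slide":[[0,0,-3],[0,0,-2],[0,-0.4,-2],[0,-0.5,-2],[0,-0.5,-2],[0,0,0]],"turn":[[0,0,0],[0,0,0],[0,0,0],[0,0,0],[0,0,0],[0,0,0]],"hand":[1,1,1,1,1,1]}'
python3 -c "
from h import *
shaft(['side'])"
```

```text
clock: 30.35
tool_pos: [0.531, 0.3201, 0.075]
eef_rot: [[0.068, 0.008, -0.998], [0.998, 0.002, 0.068], [0.002, -1.0, -0.007]]
force: [-0.1, 0.7, 0.5]
width: -0.0001
t 30.4 tool bay [-41.2  40.9] z 0.075 yaw 0.0 F [-0.1  0.7  0.5]
clock: 30.95
tool_pos: [0.5414, 0.3158, 0.0753]
eef_rot: [[0.07, 0.005, -0.998], [0.998, -0.003, 0.07], [-0.002, -1.0, -0.005]]
force: [-3.2, 0.6, -2.4]
width: 0.0005
t 30.9 tool bay [-30.5  37.3] z 0.0753 yaw -0.09999999999999432 F [-3.2  0.6 -2.4]
side shaft_mid [-13.    3.6] 0.71
side shaft_spigot_end [-12.1 140.7] 0.59
side shaft_plain_end [  -9.1 -135.1] 0.67
mask rect c [-13.1  -5.2] [272.1  33.9] phi 2.3
```

```bash
python3 -m pendant '{"slide":[[0,0,-2],[0,0,-1],[0,0,-1],[0,0,0]],"turn":[[0,0,0],[0,0,0],[0,0,0],[0,0,0]],"hand":[1,1,1,1]}'
python3 -c "
from h import *
shaft([])"
```

```text
clock: 31.6
tool_pos: [0.5421, 0.3158, 0.0752]
eef_rot: [[0.068, -0.0, -0.998], [0.998, -0.004, 0.068], [-0.004, -1.0, -0.0]]
force: [-8.9, -0.1, -0.1]
width: 0.0006
t 31.6 tool bay [-29.9  37.4] z 0.0752 yaw 0.0 F [-8.9 -0.1 -0.1]
```

```bash
python3 -m pendant '{"slide":[[0,0,8],[0,0,7],[-28,0,0],[-28,0,0],[-28,0,0],[-28,0,0],[-28,0,0],[0,0,0],[0,0,0]],"turn":[[0,0,0],[0,0,0],[0,0,0],[0,0,0],[0,0,0],[0,0,0],[0,0,0],[0,0,0],[0,0,0]],"hand":[1,1,1,1,1,1,1,1,1]}'
python3 -c "
from h import *
shaft(['side'])"
python3 -m pendant '{"slide":[[0,0,-3],[0,0,-3],[0,0,-3],[0,-0.3,-2],[0,-0.3,-2],[0,0,-2],[0,0,0]],"turn":[[0,0,0],[0,0,0],[0,0,0],[0,0,0],[0,0,0],[0,0,0],[0,0,0]],"hand":[1,1,1,1,1,1,1]}'
python3 -c "
from h import *
shaft([])"
```

```text
clock: 32.5
tool_pos: [0.5216, 0.177, 0.0764]
eef_rot: [[0.071, 0.008, -0.997], [0.997, -0.002, 0.071], [-0.002, -1.0, -0.008]]
force: [0.9, 0.7, -0.4]
width: 0.0006
t 32.5 tool bay [ -40.8 -102.5] z 0.0764 yaw -0.20000000000000284 F [ 0.9  0.7 -0.4]
side shaft_mid [-12.    4.1] 0.63
side shaft_spigot_end [-12.4 142.5] 0.98
side shaft_plain_end [  -8.9 -135.3] 0.75
mask rect c [-12.9   7.7] [245.3  31.8] phi -0.4
clock: 33.45
tool_pos: [0.5329, 0.1763, 0.0762]
eef_rot: [[0.068, 0.001, -0.998], [0.998, -0.003, 0.068], [-0.003, -1.0, -0.001]]
force: [-5.7, 1.2, 2.2]
width: -0.0
t 33.5 tool bay [ -29.5 -102.5] z 0.0762 yaw 0.0 F [-5.7  1.2  2.2]
```

```bash
python3 -m pendant '{"slide":[[0,0,8],[0,0,8],[0,-25,0],[0,-40,0],[0,-40,0],[0,-40,0],[0,-10,-40],[0,0,-40],[0,0,0],[0,0,0]],"turn":[[0,0,0],[0,0,0],[0,0,0],[0,0,0],[0,0,0],[0,0,0],[0,0,0],[0,0,0],[0,0,0],[0,0,0]],"hand":[1,1,1,1,1,1,1,1,1,1]}'
python3 -c "
from h import *
shaft(['wrist','side'])
for c in ['wrist']:
  for n in ['latch_tip','bay_stop','post_axis']:
    for d in place_of(n,c)[:1]: print(n,tobay(W(c,d['position'])),round(d['score'],2))
import glob;f=sorted(glob.glob('pics/wrist_*'),key=lambda s:float(s[12:-4]))[-1]
a=cv2.imread(f);cv2.imwrite('pics/c4.png',cv2.resize(a[100:300,180:500],(800,500),interpolation=cv2.INTER_CUBIC))"
```

```text
clock: 34.45
tool_pos: [0.5986, 0.1718, 0.2315]
eef_rot: [[0.071, 0.006, -0.997], [0.997, -0.003, 0.071], [-0.003, -1.0, -0.006]]
force: [-0.5, 0.1, -1.1]
width: 0.0005
t 34.5 tool bay [  36.3 -102.5] z 0.2315 yaw -0.20000000000000284 F [-0.5  0.1 -1.1]
wrist shaft_mid [-14.1   4.4] 0.69
wrist shaft_spigot_end [-12.3 142.4] 0.58
wrist shaft_plain_end [  -9.7 -135.5] 0.71
mask rect c [-10.9   5.8] [ 23.1 281.4] phi -0.4
side shaft_mid [-8.2  1.6] 0.8
side shaft_spigot_end [-11.9 142.4] 0.84
side shaft_plain_end [  -8.9 -136.1] 0.92
mask rect c [-11.4  -3.4] [ 34.6 265.8] phi -0.8
latch_tip [ -15.8 -128.9] 0.94
bay_stop [  0.7 147.5] 0.6
post_axis [-60.3  87.1] 0.96
```

View pics/c4.png

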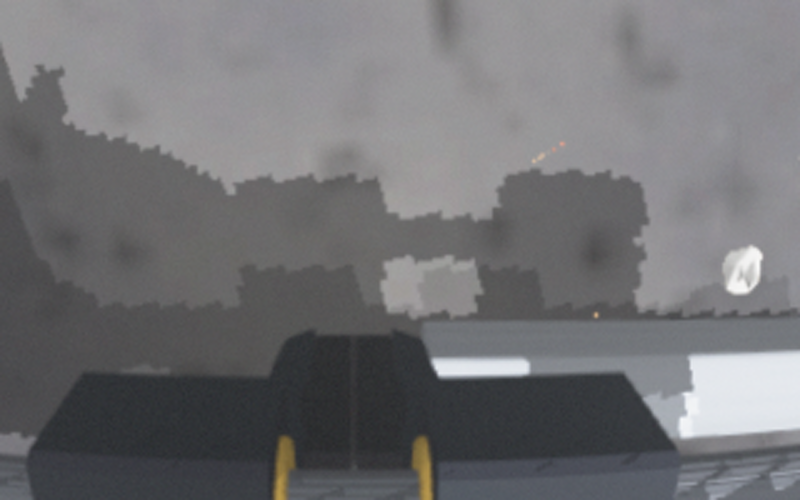

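The fingers hide the latch in this crop. I'll move aside for a clear look at it.

```bash
python3 -m pendant '{"slide":[[-40,-20,0],[-40,-10,0],[-40,-10,0],[-40,0,0],[-30,0,0],[0,0,0],[0,0,0],[0,0,0]],"turn":[[0,0,0],[0,0,0],[0,0,0],[0,0,0],[0,0,0],[0,0,0],[0,0,0],[0,0,0]],"hand":[1,1,1,1,1,1,1,1]}'
python3 -c "
from h import *
shaft(['wrist','top'])
for c in ['wrist','top']:
  for n in ['latch_tip','bay_stop','bearing','bolt','clamp','sleeve']:
    for d in place_of(n,c)[:1]: print(c,n,tobay(W(c,d['position'])),W(c,d['position']).round(3),round(d['score'],2))
import glob;f=sorted(glob.glob('pics/wrist_*'),key=lambda s:float(s[12:-4]))[-1]
k=get_calibration('wrist');T=np.linalg.inv(np.array(k['extrinsics']))
p=np.append(BR@[-.024,-.135]+BO,[.016,1]);c=(T@p)[:3];r=np.hypot(*c[:2]);th=np.arctan2(r,c[2])
u=int(k['cx']+k['fx']*th*c[0]/r);v=int(k['cy']+k['fy']*th*c[1]/r);print(u,v)
a=cv2.imread(f)[max(v-60,0):v+60,max(u-80,0):u+80]
g=sorted(glob.glob('pics/top_*'),key=lambda s:float(s[10-1:-4]))[-1];b=cv2.imread(g)[170:230,155:325]
cv2.imwrite('pics/c5.png',np.vstack([cv2.resize(a,(510,350),interpolation=cv2.INTER_CUBIC),cv2.resize(b,(510,180),interpolation=cv2.INTER_CUBIC)]))"
```

```text
clock: 35.9
tool_pos: [0.5853, -0.0155, 0.2727]
eef_rot: [[0.067, 0.006, -0.998], [0.998, -0.001, 0.067], [-0.001, -1.0, -0.006]]
force: [-0.0, 0.2, 0.8]
width: 0.0001
t 35.9 tool bay [  35.8 -290.3] z 0.2727 yaw 0.0 F [-0.   0.2  0.8]
wrist shaft_mid [-12.    5.5] 0.87
wrist shaft_spigot_end [-13.4 144.7] 0.85
wrist shaft_plain_end [  -9.3 -133.3] 0.9
mask rect c [-9.1  1. ] [ 21.1 286.6] phi -0.0
top shaft_mid [-8.8  3.2] 0.6
top shaft_spigot_end [ -9.2 142.2] 0.63
top shaft_plain_end [  -6. -138.] 0.8
mask rect c [-8.1 -0.7] [277.3  25.4] phi -0.0
wrist latch_tip [ -18.2 -135. ] [0.542 0.143 0.012] 0.58
wrist bay_stop [  2.4 143.6] [0.581 0.42  0.009] 0.81
wrist bearing [83.4 32.9] [0.655 0.304 0.001] 0.75
wrist bolt [ 84.3 109.6] [0.661 0.38  0.002] 0.75
wrist clamp [  -9.6 -472.1] [ 0.528 -0.194 -0.002] 0.9
wrist sleeve [ -98.4 -588.7] [ 0.431 -0.304  0.002] 0.65
top latch_tip [ -21.5 -138.6] [0.538 0.14  0.017] 0.55
top bay_stop [ -0.6 143.2] [0.578 0.419 0.01 ] 0.87
top bearing [82.3 39.5] [0.654 0.31  0.004] 0.57
top bolt [ 80.4 104.3] [ 0.657  0.375 -0.   ] 0.62
457 121
```

View pics/c5.png

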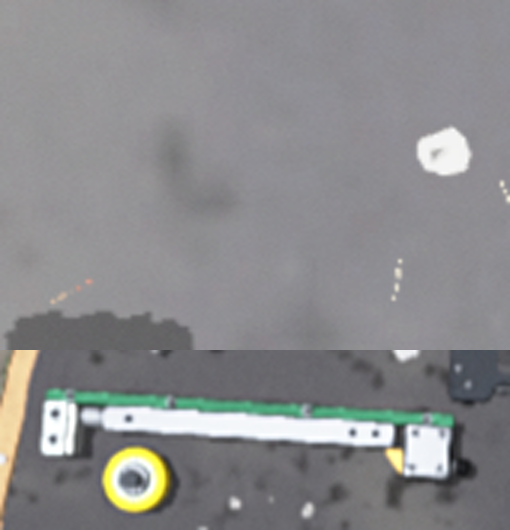

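The top view shows the shaft flat along the fence, with the brass bolt sprung out in front of its plain end at (395,457). The loose parts haven't moved. The robot is clear, so I'm handing in.

```bash
python3 -c "
from cell import *
print(close_job())"
```

```text
the job is handed in; nothing more can be done
None
```

The shaft is stowed in the bay and the job is handed in, with about 36 s of the 72 s used. I only pushed with closed fingers. First I angled the shaft to about 13°, then slid it lengthwise so the spigot went in behind the wheel. After that I pushed the plain end in past the latch, and finally pressed both ends against the fence.

**Last checks:**
- **Flat along the fence:** the top and wrist views put the shaft at 0.0° to the fence. The fingers stopped at the same depth near both ends (bay x −29.9 and −29.5 mm).
- **Between stop and latch:** the spigot tip is at about y = +142 to +145 mm and the plain end at about −133 to −138 mm.
- **Bolt:** the top picture shows it sprung out in front of the plain end, overlapping by roughly 5 mm.
- **Loose parts:** bearing, bolt, clamp and sleeve read within about 6 mm of their first positions, which is about the networks' accuracy. The robot was clear of everything at hand-in.

**What went wrong or disagreed:**
- One lowering fell short and the fingers passed just over the shaft, without force or movement. I repeated it.
- One push at mid-shaft stalled at 17 N because the fingers were also pressing the shaft down. I released and redid it slightly higher.
- The network's readings of the latch tip scattered by about 10 mm (y −129 to −139 mm), and the wrist close-up of the latch missed it. That the bolt is out rests mainly on the top picture.

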